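Wedge the rocking parts chest

TASK

The little green parts chest rocks because its front right foot, the one under the white dot, stands clear of the trolley top. With the fingertips, push the orange wedge thin end first under that foot until it is snug, without shoving the chest along or lifting either of them, then press down on the chest over that foot with about 10 N to feel that it no longer rocks. Finish while still pressing there, and leave the small things around it where they are.

Things in the scene. Friction and masses are not known exactly. Their poses are not given: they have to be found in the camera images.
- chest: Green steel chest, 152 mm wide (y), 100 deep (x), smooth top 56 and underside 22 mm above the surface, about 1.9 kg. Origin: middle, at the level of its three good feet's undersides; x to the back, y to its left, z up. Rubber feet 17 mm across, 34 mm before/behind and 60 mm left/right of the middle. Stands level; 4 to 7 N over the short foot rocks it down by the whole gap. Slides if pushed over 7 N.
- press_point (a point): The white paint dot on the chest's top, 18 mm across, straight above the short front right foot; 16 mm from both edges of the top; axes as the chest's.
- short_foot (a point): Point on the trolley top straight below the middle of the short front right foot, at the level of the other feet's undersides; axes as the chest's. The short foot's underside is between 6 and 9 mm above this point; how much differs each time and is not reported. The foot does not move in the chest.
- wedge: Loose orange plastic wedge, 95 mm long (x), 44 wide, 70 g, flat on the trolley, thin end (+x) towards short foot. Origin: centre of its underside; z up. Top slopes evenly from 3 mm at the thin end to 17 mm at the butt: fills a 6 mm gap when the foot's near edge is 20 mm from the thin end, 9 mm at 41 mm. Slides with under 1 N; once snug the push rises fast. Does not slip back.
- wedge_tip (a point): Middle of the wedge's thin edge, on its underside; axes as the wedge's.
- wedge_butt (a point): Middle of the wedge's flat upright butt face (44 x 17 mm), 8.5 mm above its underside; axes as the wedge's: push here along +x.
- polish_tin: Bystander: round brown tin, 58 mm across, 26 mm high, loose, left of the wedge. Origin: centre of its underside.
- findings_tin: Bystander: round pale grey tin, 42 mm across, 24 mm high, loose, right of the wedge. Origin: centre of its underside.
- wax: Bystander: green wax block, 36 x 60 x 16 mm, loose, to the right of the chest. Origin: centre of its underside.
Things that resemble listed ones, but are neither listed nor needed, are in the scene too. There is more than one size of the wedge; the one meant has the size given above.

How it is judged:
By the outcome, as a careful person would: the job done as asked, in the order asked, and still so for the second after the job is handed in, while the arm keeps its last pose, push and grip.
It also fails if it takes over 45 s, if anything falls off the work surface, if the arm or the gripper's body presses on something with over 40 N, if the wrist force passes 120 N, or if a joint passes its speed limit or range.

ROBOT

A 6-joint arm with a two-finger parallel gripper is mounted at the origin on a cart in front of the work surface, level with it; the furniture and walls round the work are solid. World frame = base frame: x ahead of the robot, y to its left, z up, the work surface at z = 0. Lengths are in mm, angles in rad, forces in N, time in s.
With the tool pointing down it reaches from about 375 to 925 mm from the base axis. Payload 5.7 kg.
Tool frame: the origin (TCP) lies midway between the tips of the shut fingers; the grasp point (between the pads) lies 19 mm behind it; z points along the fingers, y is the direction in which the jaws open and shut (so a half turn about z gives the same grasp; the last joint's range is limited). The gripper opens to 88 mm and grips with 3 to 60 N. Pads are 20 mm wide; open, the fingers measure 115 mm over their backs; the gripper's body (75 mm by 178 mm) begins 61 mm behind the grasp point.
Start: joints at [-1.27, 0.359, 1.51, -0, 1.272, -0.115], TCP at [242.335, -548.85, 222.623] pointing down, gripper open.
Joint ranges: [-2.97, 2.97], [-1.01, 2.36], [0.21, 2.38], [-0.96, 4.11], [0.2, 2.71], [-2.98, 2.98]. Speed limits (rad/s): [2.39, 2.39, 3.14, 3.14, 3.14, 3.14].

INTERFACE

Orientations are given as [roll, pitch, yaw] about the fixed x, y, z axes, in that order (R = Rz(yaw) Ry(pitch) Rx(roll)).
In Python, from plant import robot gives the robot as it stands.
- The arm moves only by the tool move_arm, never from a script. Its arguments are lists of equal length, an entry for each row: "grip": the closure, from 0 (fully open) to 1 (shut); "translation": the shift along the world's x, y, z in mm, a list of three; "dr": the turn, a rotation vector about the world's x, y, z in rad, a list of three. A call has 1 to 12 rows; each row is the pose to reach, as a shift and turn from the pose commanded when the call began; what a row does not reach only later rows make up. A row lasts 1/8 s, in which the tool goes at most 62.5 mm and 10.7 degrees, less where a joint would pass 70% of its speed; a pose out of reach is approached as far as the arm can. A call with a gripper value outside its range is refused whole. The fingers move at their own pace and stop on an object; the grip force is fixed at half the most. Time passes only in rows, so rows that repeat a pose let the fingers close. It gives the time, the measured TCP pose, the force and the opening at its end, in the units of the state.
- robot.state(): the state, without advancing time (a new reading comes with each control period).
- robot.grab_frame(name): name is "side" or "top" or "wrist"; returns the picture (400x640x3 uint8, red, green, blue); there is no depth.
- robot.calibration(name): a dict with "fx", "fy", "cx", "cy" (pixels), "R" (3x3) and "t" (3): a world point X has camera coordinates R X + t. Camera axes: x right, y down, z forward; pixel columns grow to the right and rows downward; lengths in mm; the calibration is good to about 2 mm. A picture is of the moment at which its call begins: read the wrist's pose just before it. calibration takes no time and is no camera call; for the wrist camera it gives the pose at the moment of the call.
- robot.close_job(): hands the job in, once; it reports no verdict.
The state is a dict: "t": time; "joint_positions": joint angles; "joint_vel": joint speeds; "tau": joint torques, N m; "ee_pos": TCP position; "ee_rot": TCP orientation; "contact_force": force on the tool from outside, world axes, zero at the start; "moment": the same for the moment, N m; "opening": opening from 0.0 (shut) to 1.0 (fully open).
Only numpy, scipy, OpenCV 4.12 (cv2) and the standard library are available. Lean on these libraries where they do the work, as an engineer would, in place of code of your own. Each camera call takes 0.05 s, during which the arm holds its last target. There are 200 camera calls.

## Working session

There is one attempt and no reset: what is moved stays moved. The work goes in short steps, Python scripts to look and compute and a tool call to move; the robot and the scene stay as the last step left them, time stands still between calls to the robot, and variables do not carry over. Pictures are saved under pics/ and viewed, about 8 in all and at most 12, crops included, and the job is handed in when it is done.

Besides the shell and the picture viewer there is one more tool, called after "Call:" by a JSON object that holds its "method" and its "body". move_arm: Moves the arm, as the interface text tells. Its arguments: {"type":"object","properties":{"grip":{"type":"array"},"translation":{"type":"array"},"dr":{"type":"array"}},"required":["grip","translation","dr"]}

```bash
mkdir -p pics; python3 - <<'E'
from plant import robot
import cv2
s=robot.state();print({k:s[k] for k in('t','ee_pos','ee_rot','contact_force','opening')})
for n in('top','side'):
    cv2.imwrite(f'pics/{n}0.png',robot.grab_frame(n)[:,:,::-1]); c=robot.calibration(n);print(n,c)
E
```

```text
{'t': 0.0, 'ee_pos': array([ 242.1703502 , -548.21595665,  221.82067193]), 'ee_rot': array([-3.13979361e+00, -2.15096515e-04,  4.15820757e-01]), 'contact_force': array([-1.02415932, -0.2011048 , -0.3207635 ]), 'opening': 1.003738875791231}
top {'fx': 486.8447362786583, 'fy': 486.8447362786583, 'cx': 323.1974321760342, 'cy': 202.03067956098508, 'R': array([[-2.53565144e-02, -9.99678196e-01,  7.42893767e-04],
       [-9.96730452e-01,  2.52247028e-02, -7.67601443e-02],
       [ 7.67167033e-02, -2.68683454e-03, -9.97049311e-01]]), 't': array([ 111.41264708,  524.22360145, 1042.82416667])}
side {'fx': 383.3476399416597, 'fy': 383.3476399416597, 'cx': 318.4402021150591, 'cy': 205.69609771502937, 'R': array([[ 0.97805929, -0.20759736, -0.01741731],
       [-0.11677301, -0.47707358, -0.8710711 ],
       [ 0.17252273,  0.85399305, -0.49084801]]), 't': array([-509.51882307,  159.87994146,  733.29940257])}
```

View pics/top0.png

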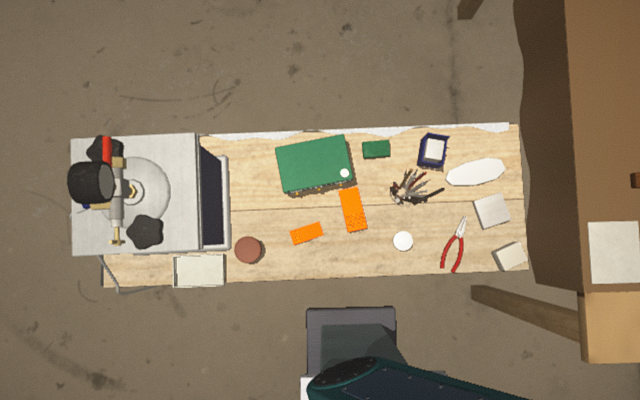

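View pics/side0.png

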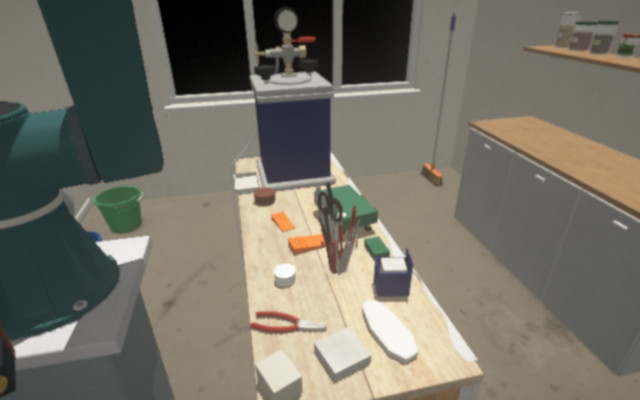

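Top view: chest centred near (315,165), white dot (344,173); the 95 mm wedge is at (353,210), with the smaller decoy at (306,233). The tins are at (249,250) and (403,241), and the wax at (376,149). The side view agrees. Next I measure.

```bash
cat > h.py <<'E'
from plant import robot
import cv2, numpy as np
def ray(c,px,z):
    R=np.array(c['R']);t=np.array(c['t']);o=-R.T@t
    px=np.atleast_2d(px).astype(float)
    d=np.c_[(px[:,0]-c['cx'])/c['fx'],(px[:,1]-c['cy'])/c['fy'],np.ones(len(px))]@R
    return o+d*((z-o[2])/d[:,2])[:,None]
def proj(c,X):
    p=np.atleast_2d(X)@np.array(c['R']).T+c['t'];return np.c_[p[:,0]/p[:,2]*c['fx']+c['cx'],p[:,1]/p[:,2]*c['fy']+c['cy']]
def blobs(im,lo,hi,amin=60):
    m=cv2.inRange(cv2.cvtColor(im,cv2.COLOR_RGB2HSV),lo,hi)
    m=cv2.morphologyEx(m,cv2.MORPH_CLOSE,np.ones((3,3)))
    cs,_=cv2.findContours(m,cv2.RETR_EXTERNAL,cv2.CHAIN_APPROX_NONE)
    return sorted([c for c in cs if cv2.contourArea(c)>amin],key=cv2.contourArea,reverse=True)
OR=((5,150,120),(22,255,255)); GR=((60,80,30),(90,255,255)); WH=((0,0,170),(180,70,255))
E
python3 - <<'E'
from h import *
im=robot.grab_frame('top');c=robot.calibration('top')
for n,col,z in(('or',OR,8),('gr',GR,56)):
    for b in blobs(im,*col)[:3]:
        P=ray(c,b[:,0],z)[:,:2].astype(np.float32);r=cv2.minAreaRect(P)
        print(n,cv2.contourArea(b),r,cv2.boxPoints(r).round().tolist())
for b in blobs(im,*WH,amin=20):
    m=b[:,0].mean(0)
    if 330<m[0]<420 and 150<m[1]<260:print('white',m,cv2.contourArea(b),ray(c,m,56),ray(c,m,24))
print(ray(c,[249,250],26),ray(c,[415,188],0))
E
```

```text
or 817.5 ((511.3064880371094, 34.38185119628906), (96.75296783447266, 44.74552917480469), 11.167976379394531) [[460.0, 47.0], [468.0, 3.0], [563.0, 22.0], [554.0, 66.0]]
or 424.0 ((461.081787109375, 137.0285186767578), (32.63050079345703, 69.50934600830078), 16.9875431060791) [[435.0, 166.0], [456.0, 99.0], [487.0, 109.0], [467.0, 175.0]]
or 88.0 ((659.6409301757812, 577.325439453125), (56.56496810913086, 20.026451110839844), 0.5437411665916443) [[631.0, 587.0], [631.0, 567.0], [688.0, 568.0], [688.0, 588.0]]
gr 3056.5 ((607.7188720703125, 116.6208724975586), (97.33919525146484, 149.203369140625), 10.011218070983887) [[547.0, 182.0], [573.0, 35.0], [669.0, 52.0], [643.0, 199.0]]
gr 1458.0 ((156.24899291992188, -84.464599609375), (450.2293701171875, 82.10208892822266), 88.53350067138672) [[109.0, -308.0], [192.0, -311.0], [203.0, 140.0], [121.0, 142.0]]
gr 363.0 ((635.3356323242188, -16.263017654418945), (33.09462356567383, 55.48749542236328), 3.811568021774292) [[617.0, 10.0], [621.0, -45.0], [654.0, -43.0], [650.0, 13.0]]
white [392.6941024  235.17239145] 8995.5 [[450.69154477 -45.83357358  56.        ]] [[450.85902654 -50.4211569   24.        ]]
white [388.60509554 162.83121019] 371.0 [[604.03255659 -42.71895695  56.        ]] [[608.99239506 -47.20919936  24.        ]]
white [344.12 172.32] 56.5 [[586.12837156  52.26577431  56.        ]] [[590.5286517   50.74408355  24.        ]]
white [401.52380952 191.66666667] 24.5 [[541.88608495 -67.8180536   56.        ]] [[544.90366378 -73.09271645  24.        ]]
white [369.60784314 197.7254902 ] 23.5 [[5.30749056e+02 2.60869696e-02 5.60000000e+01]] [[533.41856974  -3.12824736  24.        ]]
[[426.84207445 260.55700818  26.        ]] [[ 554.61604196 -107.40426216    0.        ]]
```

Wedge: 97×45 mm measured, centre (511,34), axis at 11.2°. Foot/dot (586,52), chest turned 10°. The sizes agree, and the wedge points at the foot to within about 3 mm. I'm moving to behind the butt, high up, with fingers shut, and will look with the wrist camera.

Call:
{"method": "move_arm", "body": {"grip": [1, 1, 1, 1, 1, 1, 1, 1, 1, 1, 1, 1], "translation": [[16, 48, 0], [33, 96, 0], [50, 145, 0], [66, 193, 0], [83, 241, 0], [99, 290, 0], [116, 338, 0], [132, 386, 0], [149, 434, 0], [165, 482, 0], [182, 531, 0], [198, 579, 0]], "dr": [[0, 0, -0.02], [0, 0, -0.04], [0, 0, -0.06], [0, 0, -0.08], [0, 0, -0.1], [0, 0, -0.12], [0, 0, -0.14], [0, 0, -0.16], [0, 0, -0.18], [0, 0, -0.2], [0, 0, -0.21], [0, 0, -0.22]]}}

```text
t: 1.65
ee_pos: [440.6, 31.9, 222.6]
ee_rot: [3.142, -0.0, 0.196]
contact_force: [0.7, -1.1, 0.4]
opening: 0.008
```

```bash
cat > look.py <<'E'
from h import *
import sys
s=robot.state();print({k:np.round(s[k],3).tolist() for k in('t','joint_positions','ee_pos','ee_rot','contact_force','opening')})
c=robot.calibration('wrist');im=robot.grab_frame('wrist');cv2.imwrite(f'pics/{sys.argv[1]}.png',im[:,:,::-1])
np.savez(f'{sys.argv[1]}.npz',im=im,**c)
print('cam',-np.array(c['R']).T@c['t'],np.array(c['R'])[2])
for n,col,z in(('or',OR,8),('gr',GR,56)):
    for b in blobs(im,*col,amin=300)[:3]:
        P=ray(c,b[:,0],z)[:,:2].astype(np.float32);r=cv2.minAreaRect(P)
        print(n,cv2.contourArea(b),r,cv2.boxPoints(r).round(1).tolist())
for b in blobs(im,*WH,amin=50):
    m=b[:,0].mean(0);X=ray(c,m,56)[0]
    if 540<X[0]<620 and 20<X[1]<90:print('white',m,cv2.contourArea(b),X)
E
python3 look.py w1
```

```text
{'t': 1.65, 'joint_positions': [-0.084, 0.128, 1.833, 0.0, 1.181, 1.291], 'ee_pos': [440.592, 31.878, 222.637], 'ee_rot': [3.142, -0.0, 0.196], 'contact_force': [0.718, -1.076, 0.357], 'opening': 0.008}
cam [514.16462302  45.46142151 385.12116681] [-0.26822497 -0.05314377 -0.96188934]
or 2637.0 ((511.30419921875, 34.70753479003906), (95.3302230834961, 44.59019470214844), 11.08296012878418) [[460.20001220703125, 47.400001525878906], [468.79998779296875, 3.700000047683716], [562.4000244140625, 22.0], [553.7999877929688, 65.69999694824219]]
or 1315.0 ((461.20916748046875, 137.90231323242188), (32.79167938232422, 72.07183074951172), 17.17898178100586) [[434.8999938964844, 167.5], [456.20001220703125, 98.5999984741211], [487.5, 108.30000305175781], [466.20001220703125, 177.1999969482422]]
gr 8953.5 ((586.4662475585938, 113.00613403320312), (61.3006706237793, 149.34812927246094), 10.07068157196045) [[543.2000122070312, 181.1999969482422], [569.2999877929688, 34.099998474121094], [629.7000122070312, 44.79999923706055], [603.5999755859375, 191.89999389648438]]
gr 1722.5 ((627.4849243164062, -12.939281463623047), (33.70365524291992, 53.055049896240234), 3.769592046737671) [[608.9000244140625, 12.399999618530273], [612.4000244140625, -40.5], [646.0, -38.29999923706055], [642.5999755859375, 14.600000381469727]]
white [328.98076923  46.09615385] 258.0 [586.00165309  52.76116847  56.        ]
white [362.72340426  16.74468085] 90.5 [618.75624306  24.72603443  56.        ]
white [300.89285714  84.125     ] 74.0 [544.26480546  74.87273005  56.        ]
```

View pics/w1.png

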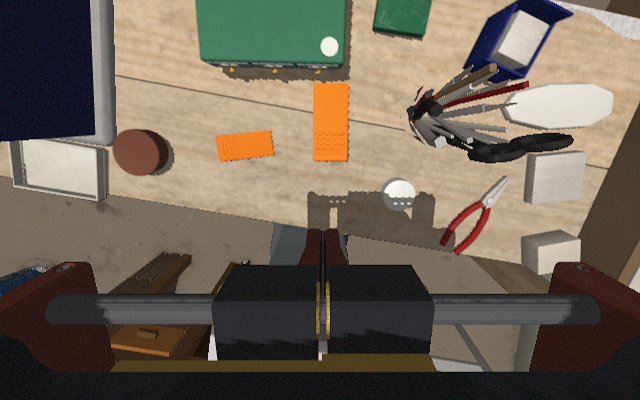

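Wrist view: wedge axis-up at (331,122), ribs at the butt (331,150), dot at (329,46). All points agree with the top camera within 1 mm. Next I descend behind the butt to z≈5, 40 mm back.

Call:
{"method": "move_arm", "body": {"grip": [1, 1, 1, 1, 1, 1, 1], "translation": [[-15, -11, -50], [-15, -11, -100], [-15, -11, -150], [-15, -11, -190], [-15, -11, -208], [-15, -11, -217], [-15, -11, -217]], "dr": [[0, 0, 0], [0, 0, 0], [0, 0, 0], [0, 0, 0], [0, 0, 0], [0, 0, 0], [0, 0, 0]]}}

```text
t: 2.58
ee_pos: [425.2, 19.1, 5.5]
ee_rot: [-3.141, 0.001, 0.196]
contact_force: [0.5, 0.5, 0.1]
opening: 0.004
```

```bash
python3 look.py w2
```

```text
{'t': 2.575, 'joint_positions': [-0.118, 0.471, 2.092, 0.0, 0.579, 1.257], 'ee_pos': [425.221, 19.057, 5.457], 'ee_rot': [-3.141, 0.001, 0.196], 'contact_force': [0.505, 0.518, 0.118], 'opening': 0.004}
cam [498.92824272  32.62048084 167.85438837] [-0.26914091 -0.0529757  -0.96164273]
or 15588.0 ((507.9679870605469, 33.740684509277344), (91.50413513183594, 46.30816650390625), 11.180322647094727) [[458.6000061035156, 47.599998474121094], [467.6000061035156, 2.200000047683716], [557.2999877929688, 19.899999618530273], [548.4000244140625, 65.30000305175781]]
or 7843.0 ((460.95111083984375, 137.52410888671875), (32.61368942260742, 75.47808837890625), 17.18943977355957) [[434.20001220703125, 168.8000030517578], [456.5, 96.69999694824219], [487.70001220703125, 106.30000305175781], [465.3999938964844, 178.39999389648438]]
```

View pics/w2.png

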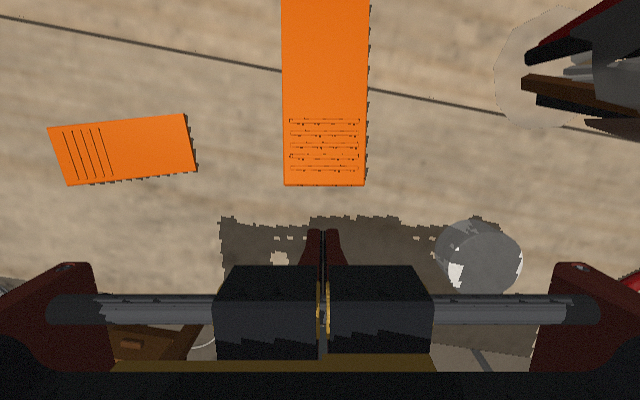

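The fingers sit centred on the butt (324,185), 30 mm short. Pushing along the wedge axis now: 62 mm of travel, which ends before the earliest possible snug point (70 mm).

Call:
{"method": "move_arm", "body": {"grip": [1, 1, 1, 1, 1, 1, 1, 1, 1, 1, 1, 1], "translation": [[12, 2.3, 0], [22, 4.3, 0], [27, 5.3, 0], [31, 6.1, 0], [35, 6.9, 0], [39, 7.7, 0], [43, 8.5, 0], [47, 9.3, 0], [51, 10.1, 0], [55, 10.9, 0], [58, 11.5, 0], [61, 12.1, 0]], "dr": [[0, 0, 0], [0, 0, 0], [0, 0, 0], [0, 0, 0], [0, 0, 0], [0, 0, 0], [0, 0, 0], [0, 0, 0], [0, 0, 0], [0, 0, 0], [0, 0, 0], [0, 0, 0]]}}

```text
t: 4.12
ee_pos: [466.6, 34.5, 1.8]
ee_rot: [-3.13, 0.032, 0.19]
contact_force: [-34.0, 11.2, -2.2]
opening: 0.002
```

```bash
python3 look.py w3
```

```text
{'t': 4.125, 'joint_positions': [-0.077, 0.521, 1.975, 0.005, 0.68, 1.301], 'ee_pos': [466.62, 34.517, 1.813], 'ee_rot': [-3.13, 0.032, 0.19], 'contact_force': [-33.98, 11.231, -2.219], 'opening': 0.002}
cam [545.68807218  46.72571829 161.77849867] [-0.30092494 -0.04595364 -0.95253999]
or 11651.5 ((520.9906616210938, 39.33904266357422), (84.32283782958984, 46.249549865722656), 9.748482704162598) [[475.5, 55.0], [483.3999938964844, 9.399999618530273], [566.5, 23.700000762939453], [558.5999755859375, 69.30000305175781]]
or 6553.0 ((461.1125793457031, 137.53109741210938), (35.356056213378906, 75.74359893798828), 17.47344398498535) [[432.8999938964844, 168.3000030517578], [455.6000061035156, 96.0999984741211], [489.29998779296875, 106.69999694824219], [466.6000061035156, 179.0]]
gr 11912.0 ((562.6847534179688, 95.4298095703125), (13.909393310546875, 125.02569580078125), 10.61188793182373) [[544.2999877929688, 155.60000610351562], [567.4000244140625, 32.70000076293945], [581.0, 35.29999923706055], [558.0, 158.1999969482422]]
white [215.46118721  97.26179604] 1207.5 [542.05874195  85.27682301  56.        ]
white [334.5          1.69354839] 105.0 [577.75389162  50.26595847  56.        ]
```

View pics/w3.png

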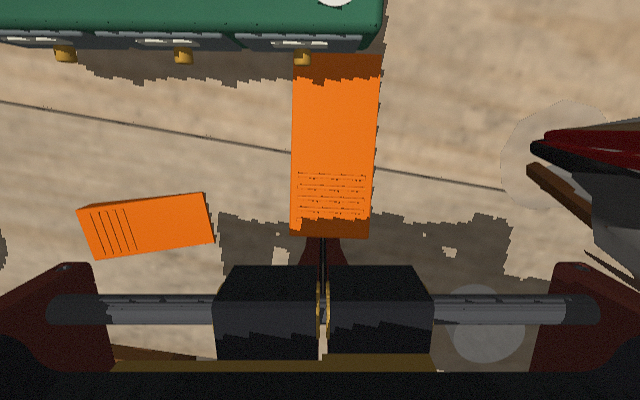

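Unexpected: 34 N with the tool stalled 19 mm short of its target. Before moving anything, I check from above whether the chest moved and what is in contact.

```bash
python3 - <<'E'
from h import *
im=robot.grab_frame('top');c=robot.calibration('top');s=robot.state();print(s['t'],s['contact_force'],s['moment'],s['tau'])
for n,col,z in(('or',OR,8),('gr',GR,56)):
    for b in blobs(im,*col)[:3]:
        r=cv2.minAreaRect(ray(c,b[:,0],z)[:,:2].astype(np.float32));print(n,cv2.contourArea(b),r)
a=cv2.resize(im[100:300,230:450],None,fx=3,fy=3)
im2=robot.grab_frame('side');b=cv2.resize(im2[150:300,190:440],None,fx=3,fy=3)
cv2.imwrite('pics/t3.png',a[:,:,::-1]);cv2.imwrite('pics/s3.png',b[:,:,::-1])
w=np.load('w3.npz');print(ray(w,[[329,235],[337,57]],17),ray(w,[[329,235],[337,57]],5))
E
```

```text
4.225 [-31.6601733   10.62706868  -2.38119205] [ 0.98807854  2.1990949  -1.94807975] [ -4.27567184 -52.60052562 -34.43603754  -3.03632967  -8.41130733
  -1.94295645]
or 296.0 ((457.9072265625, 146.2297821044922), (31.93473243713379, 49.982547760009766), 16.986650466918945)
or 115.5 ((661.8858032226562, 577.3418579101562), (51.92033004760742, 20.03605079650879), 0.5437002182006836)
gr 27479.0 ((378.295166015625, -84.408203125), (610.2393798828125, 491.1556396484375), 7.518357276916504)
gr 5913.0 ((161.11529541015625, 342.03143310546875), (406.9457092285156, 70.00128936767578), 88.53350067138672)
gr 368.0 ((635.2388305664062, -16.27397346496582), (33.289390563964844, 55.917633056640625), 3.8115720748901367)
[[480.81805148  32.42907633  17.        ]
 [568.52094146  46.10395606  17.        ]] [[475.44128451  31.24409579   5.        ]
 [570.41344921  46.05242115   5.        ]]
```

View pics/s3.png

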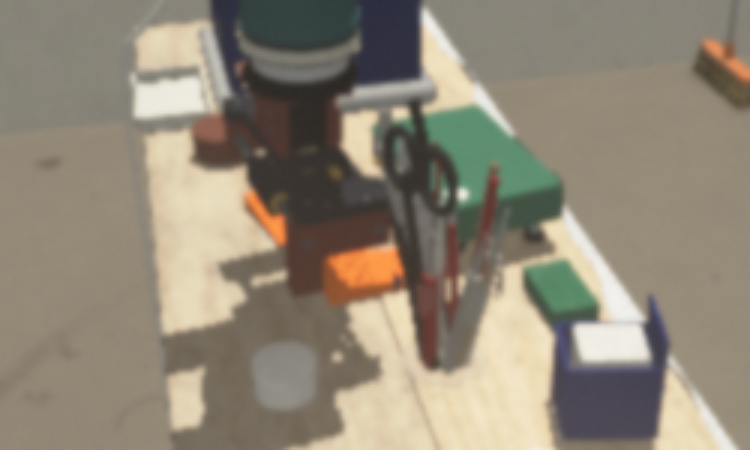

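The force and moment place the contact about 70 mm right of the tool at gripper-body height. So the wide gripper body is leaning on the standing scissors (side view: loops at (415,170)), not on the wedge. I'm backing off, rising, and will turn the gripper 90° so its narrow side faces the scissors.

Call:
{"method": "move_arm", "body": {"grip": [1, 1, 1, 1, 1, 1, 1, 1, 1], "translation": [[-15, -3, 0], [-30, -6, 0], [-45, -9, 0], [-61, -12, 0], [-61, -12, 0], [-61, -12, 50], [-61, -12, 105], [-61, -12, 165], [-61, -12, 205]], "dr": [[0, 0, 0], [0, 0, 0], [0, 0, 0], [0, 0, 0], [0, 0, 0], [0, 0, 0], [0, 0, 0], [0, 0, 0], [0, 0, 0]]}}

```text
t: 5.4
ee_pos: [427.0, 19.0, 213.9]
ee_rot: [3.14, -0.005, 0.196]
contact_force: [0.5, 0.7, -0.2]
opening: 0.005
```

Call:
{"method": "move_arm", "body": {"grip": [1, 1, 1, 1, 1, 1, 1, 1, 1, 1, 1], "translation": [[0, 0, 0], [0, 0, 0], [0, 0, 0], [0, 0, 0], [0, 0, 0], [0, 0, 0], [0, 0, 0], [0, 0, 0], [0, 0, 0], [0, 0, 0], [0, 0, 0]], "dr": [[0, 0, 0.16], [0, 0, 0.32], [0, 0, 0.48], [0, 0, 0.64], [0, 0, 0.8], [0, 0, 0.96], [0, 0, 1.12], [0, 0, 1.28], [0, 0, 1.44], [0, 0, 1.57], [0, 0, 1.57]]}}

```text
t: 6.78
ee_pos: [425.9, 19.2, 210.9]
ee_rot: [3.141, 0.0, 1.764]
contact_force: [0.0, 0.5, -0.3]
opening: 0.009
```

```bash
python3 look.py w4; python3 - <<'E'
from h import *
im=robot.grab_frame('top');c=robot.calibration('top')
for n,col,z in(('or',OR,8),('gr',GR,56)):
    for b in blobs(im,*col)[:4]:
        r=cv2.minAreaRect(ray(c,b[:,0],z)[:,:2].astype(np.float32));print(n,cv2.contourArea(b),r)
for b in blobs(im,*WH,amin=20):
    m=b[:,0].mean(0)
    if 330<m[0]<360 and 160<m[1]<185:print('white',m,cv2.contourArea(b),ray(c,m,56))
E
```

```text
{'t': 6.775, 'joint_positions': [-0.117, 0.118, 1.879, -0.0, 1.145, -0.311], 'ee_pos': [425.905, 19.161, 210.901], 'ee_rot': [3.141, 0.0, 1.764], 'contact_force': [0.038, 0.462, -0.331], 'opening': 0.009}
cam [411.31185444  91.81801921 373.35020976] [ 0.05390294 -0.26905953 -0.96161398]
or 2317.5 ((525.6050415039062, 39.02936553955078), (92.2111587524414, 45.65411376953125), 8.589735984802246) [[476.6000061035156, 54.70000076293945], [483.3999938964844, 9.600000381469727], [574.5999755859375, 23.299999237060547], [567.7999877929688, 68.5]]
or 1628.5 ((461.03546142578125, 137.15707397460938), (32.625274658203125, 70.25959777832031), 16.326738357543945) [[435.5, 166.3000030517578], [455.29998779296875, 98.9000015258789], [486.6000061035156, 108.0], [466.79998779296875, 175.5]]
gr 13175.5 ((601.5650024414062, 115.60901641845703), (110.70403289794922, 149.1756134033203), 9.937015533447266) [[534.2000122070312, 179.5], [559.9000244140625, 32.599998474121094], [669.0, 51.70000076293945], [643.2000122070312, 198.60000610351562]]
gr 10622.5 ((116.9183349609375, 5.256797790527344), (199.07067
[... 664 characters left out ...]
406), (31.934738159179688, 68.81623840332031), 16.986623764038086)
or 367.5 ((527.8472900390625, 40.08623504638672), (89.81816864013672, 43.93802261352539), 8.68016242980957)
or 123.0 ((660.7911987304688, 578.4503173828125), (54.24315643310547, 17.79847526550293), 0.5438240170478821)
gr 17285.0 ((304.7921142578125, -80.32498168945312), (311.38055419921875, 378.87896728515625), 88.53350067138672)
gr 3056.0 ((607.8687744140625, 116.67494201660156), (97.08238983154297, 149.0558624267578), 9.985198974609375)
gr 366.0 ((635.2457275390625, -16.379032135009766), (33.28938293457031, 55.707054138183594), 3.811568021774292)
white [344.03846154 172.53846154] 60.0 [[585.666373   52.4518995  56.       ]]
```

View pics/w4.png

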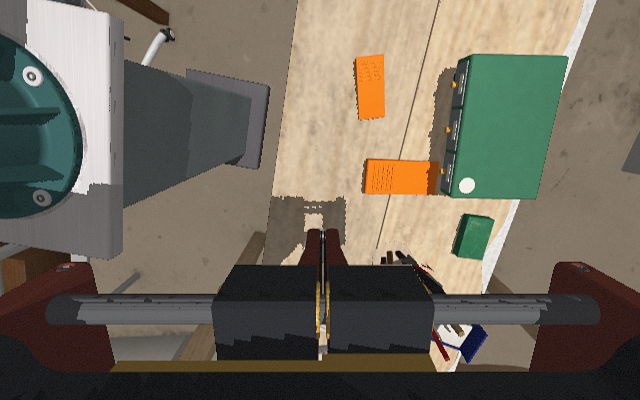

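The chest and wax haven't moved (chest 607.9, 116.7, 9.99° — same as before). The wedge's tip is just short of the foot; its butt is near (481,32) with yaw 8.65°. The dot is at (466,185) in this view. I'm descending behind the butt with the narrow side towards the scissors.

Call:
{"method": "move_arm", "body": {"grip": [1, 1, 1, 1, 1, 1, 1, 1], "translation": [[22, 10, -45], [22, 10, -90], [22, 10, -130], [22, 10, -165], [22, 10, -190], [22, 10, -202], [22, 10, -205], [22, 10, -205]], "dr": [[0, 0, -0.04], [0, 0, -0.04], [0, 0, -0.04], [0, 0, -0.04], [0, 0, -0.04], [0, 0, -0.04], [0, 0, -0.04], [0, 0, -0.04]]}}

```text
t: 7.88
ee_pos: [447.9, 29.2, 6.1]
ee_rot: [3.141, 0.0, 1.725]
contact_force: [-0.8, -0.7, 0.5]
opening: 0.006
```

```bash
python3 look.py w5
```

```text
{'t': 7.875, 'joint_positions': [-0.089, 0.486, 2.042, -0.0, 0.612, -0.244], 'ee_pos': [447.935, 29.203, 6.13], 'ee_rot': [3.141, 0.0, 1.725], 'contact_force': [-0.754, -0.687, 0.496], 'opening': 0.006}
cam [436.22753439 102.36918289 168.56487799] [ 0.04330272 -0.27088062 -0.96163848]
or 7764.5 ((462.1273193359375, 133.17108154296875), (32.516082763671875, 61.65959930419922), 15.913772583007812) [[438.0, 158.39999389648438], [454.8999938964844, 99.0999984741211], [486.20001220703125, 108.0], [469.29998779296875, 167.3000030517578]]
or 5828.0 ((523.0573120117188, 39.473724365234375), (87.88426971435547, 47.157440185546875), 8.803250312805176) [[476.0, 56.0], [483.20001220703125, 9.399999618530273], [570.0999755859375, 22.899999618530273], [562.9000244140625, 69.5]]
gr 4159.0 ((552.3721923828125, 84.39369201660156), (35.09056091308594, 75.04535675048828), 25.665464401245117) [[520.2999877929688, 110.5999984741211], [552.7999877929688, 43.0], [584.4000244140625, 58.20000076293945], [551.9000244140625, 125.80000305175781]]
gr 490.5 ((539.3162231445312, 129.79039001464844), (21.713542938232422, 29.432634353637695), 9.812631607055664) [[526.0999755859375, 142.39999389648438], [531.0999755859375, 113.4000015258789], [552.5, 117.0999984741211], [547.5, 146.10000610351562]]
white [633.10344828 281.06896552] 217.0 [583.26299009  54.82675465  56.        ]
```

View pics/w5.png

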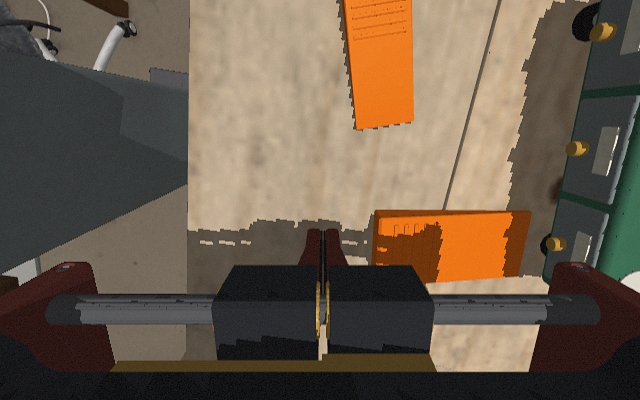

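No contact; the wedge butt lies ahead at about (375,245). Advancing 38 mm, then small steps while watching the force.

Call:
{"method": "move_arm", "body": {"grip": [1, 1, 1, 1, 1, 1, 1, 1, 1], "translation": [[8, 1.2, 0], [14, 2.1, 0], [18, 2.7, 0], [21, 3.2, 0], [25, 3.8, 0], [29, 4.4, 0], [33, 5, 0], [37.6, 5.7, 0], [37.6, 5.7, 0]], "dr": [[0, 0, 0], [0, 0, 0], [0, 0, 0], [0, 0, 0], [0, 0, 0], [0, 0, 0], [0, 0, 0], [0, 0, 0], [0, 0, 0]]}}

```text
t: 9.05
ee_pos: [485.6, 35.0, 5.6]
ee_rot: [3.141, 0.0, 1.726]
contact_force: [-0.3, -0.3, -0.3]
opening: 0.007
```

Call:
{"method": "move_arm", "body": {"grip": [1, 1, 1, 1], "translation": [[1, 0.15, 0], [2, 0.3, 0], [3, 0.45, 0], [3, 0.45, 0]], "dr": [[0, 0, 0], [0, 0, 0], [0, 0, 0], [0, 0, 0]]}}

```text
t: 9.55
ee_pos: [488.0, 35.4, 5.6]
ee_rot: [3.142, 0.0, 1.726]
contact_force: [0.2, 0.3, 0.1]
opening: 0.004
```

Call:
{"method": "move_arm", "body": {"grip": [1, 1, 1], "translation": [[1, 0.15, 0], [2, 0.3, 0], [2, 0.3, 0]], "dr": [[0, 0, 0], [0, 0, 0], [0, 0, 0]]}}

```text
t: 9.93
ee_pos: [490.2, 35.7, 5.6]
ee_rot: [3.141, 0.0, 1.726]
contact_force: [0.7, -0.3, -0.3]
opening: 0.008
```

Call:
{"method": "move_arm", "body": {"grip": [1, 1, 1], "translation": [[1, 0.15, 0], [2, 0.3, 0], [2, 0.3, 0]], "dr": [[0, 0, 0], [0, 0, 0], [0, 0, 0]]}}

```text
t: 10.3
ee_pos: [492.2, 36.0, 5.7]
ee_rot: [3.141, 0.0, 1.726]
contact_force: [-0.3, -0.2, 0.2]
opening: 0.007
```

```bash
python3 look.py w6
```

```text
{'t': 10.3, 'joint_positions': [-0.067, 0.524, 1.944, 0.0, 0.674, -0.222], 'ee_pos': [492.196, 36.019, 5.651], 'ee_rot': [3.141, 0.0, 1.726], 'contact_force': [-0.269, -0.173, 0.2], 'opening': 0.007}
cam [480.53589377 109.15272388 168.08172397] [ 0.04272694 -0.27078097 -0.9616923 ]
or 7816.5 ((462.0525817871094, 133.22503662109375), (32.73100280761719, 61.8195686340332), 16.982805252075195) [[437.3999938964844, 158.0], [455.3999938964844, 98.9000015258789], [486.70001220703125, 108.4000015258789], [468.70001220703125, 167.60000610351562]]
or 2061.0 ((528.9558715820312, 56.08525085449219), (60.98756408691406, 16.409704208374023), 8.841233253479004) [[497.6000061035156, 59.5], [500.1000061035156, 43.29999923706055], [560.2999877929688, 52.70000076293945], [557.7999877929688, 68.9000015258789]]
gr 33537.0 ((575.3099975585938, 100.89149475097656), (63.94172286987305, 127.8249282836914), 25.66788673400879) [[518.7999877929688, 144.60000610351562], [574.2000122070312, 29.399999618530273], [631.7999877929688, 57.099998474121094], [576.4000244140625, 172.3000030517578]]
gr 1699.5 ((586.6755981445312, 18.898757934570312), (19.170822143554688, 27.874637603759766), 8.649679183959961) [[575.0999755859375, 31.200000762939453], [579.2999877929688, 3.700000047683716], [598.2000122070312, 6.599999904632568], [594.0999755859375, 34.099998474121094]]
white [534.43478261 284.08695652] 577.0 [584.20903083  53.79702019  56.        ]
white [460.54098361 287.7704918 ] 199.5 [552.39387692  46.974352    56.        ]
white [438.68421053 286.59649123] 138.5 [542.63465058  46.05889605  56.        ]
```

The wedge has advanced about 21 mm at roughly friction level. Continuing in small steps.

Call:
{"method": "move_arm", "body": {"grip": [1, 1, 1, 1, 1], "translation": [[1, 0.15, 0], [2, 0.3, 0], [3, 0.45, 0], [4, 0.6, 0], [4, 0.6, 0]], "dr": [[0, 0, 0], [0, 0, 0], [0, 0, 0], [0, 0, 0], [0, 0, 0]]}}

```text
t: 10.98
ee_pos: [496.2, 36.6, 5.6]
ee_rot: [3.141, 0.0, 1.726]
contact_force: [-0.1, -0.4, -0.7]
opening: 0.005
```

Call:
{"method": "move_arm", "body": {"grip": [1, 1, 1], "translation": [[1, 0.15, 0], [2, 0.3, 0], [2, 0.3, 0]], "dr": [[0, 0, 0], [0, 0, 0], [0, 0, 0]]}}

```text
t: 11.35
ee_pos: [498.2, 36.9, 5.6]
ee_rot: [3.141, 0.0, 1.726]
contact_force: [-0.4, 0.3, 0.1]
opening: 0.005
```

Call:
{"method": "move_arm", "body": {"grip": [1, 1, 1], "translation": [[1, 0.15, 0], [2, 0.3, 0], [2, 0.3, 0]], "dr": [[0, 0, 0], [0, 0, 0], [0, 0, 0]]}}

```text
t: 11.72
ee_pos: [500.2, 37.2, 5.6]
ee_rot: [3.141, 0.0, 1.726]
contact_force: [-0.4, 0.0, 0.1]
opening: 0.004
```

Call:
{"method": "move_arm", "body": {"grip": [1, 1, 1], "translation": [[1, 0.15, 0], [2, 0.3, 0], [2, 0.3, 0]], "dr": [[0, 0, 0], [0, 0, 0], [0, 0, 0]]}}

```text
t: 12.1
ee_pos: [502.2, 37.5, 5.6]
ee_rot: [3.141, 0.0, 1.726]
contact_force: [0.1, -0.1, -0.8]
opening: 0.004
```

Call:
{"method": "move_arm", "body": {"grip": [1, 1, 1], "translation": [[1, 0.15, 0], [2, 0.3, 0], [2, 0.3, 0]], "dr": [[0, 0, 0], [0, 0, 0], [0, 0, 0]]}}

```text
t: 12.48
ee_pos: [504.2, 37.8, 5.6]
ee_rot: [3.141, 0.0, 1.726]
contact_force: [-0.3, 0.3, 1.1]
opening: 0.003
```

Call:
{"method": "move_arm", "body": {"grip": [1, 1, 1], "translation": [[1, 0.15, 0], [2, 0.3, 0], [2, 0.3, 0]], "dr": [[0, 0, 0], [0, 0, 0], [0, 0, 0]]}}

```text
t: 12.85
ee_pos: [506.2, 38.1, 5.6]
ee_rot: [3.141, 0.0, 1.726]
contact_force: [0.5, 0.2, 0.2]
opening: 0.005
```

```bash
python3 look.py w7
```

```text
{'t': 12.85, 'joint_positions': [-0.061, 0.535, 1.912, 0.0, 0.694, -0.216], 'ee_pos': [506.218, 38.095, 5.647], 'ee_rot': [3.141, 0.0, 1.726], 'contact_force': [0.466, 0.205, 0.219], 'opening': 0.005}
cam [494.54755193 111.25260531 168.08307427] [ 0.04275101 -0.27077982 -0.96169155]
or 7843.5 ((462.1471862792969, 133.26126098632812), (33.09268569946289, 61.91170883178711), 17.29597282409668) [[437.1000061035156, 157.89999389648438], [455.6000061035156, 98.80000305175781], [487.1000061035156, 108.5999984741211], [468.70001220703125, 167.6999969482422]]
or 1762.5 ((538.0831909179688, 56.107601165771484), (49.536312103271484, 19.011417388916016), 8.840598106384277) [[512.0999755859375, 61.70000076293945], [515.0999755859375, 42.900001525878906], [564.0, 50.5], [561.0999755859375, 69.30000305175781]]
gr 43675.0 ((584.23779296875, 103.0439453125), (75.8132095336914, 130.7882843017578), 24.47579574584961) [[522.5999755859375, 146.89999389648438], [576.7999877929688, 27.799999237060547], [645.7999877929688, 59.20000076293945], [591.5999755859375, 178.3000030517578]]
gr 2624.0 ((595.8956909179688, 20.235546112060547), (28.893165588378906, 27.852720260620117), 8.815147399902344) [[579.5, 31.799999237060547], [583.7999877929688, 4.300000190734863], [612.2999877929688, 8.699999809265137], [608.0, 36.20000076293945]]
white [510.83544304 284.20253165] 465.5 [587.91528387  54.23415814  56.        ]
white [437.         288.26530612] 136.5 [556.13270448  47.22233862  56.        ]
```

View pics/w7.png

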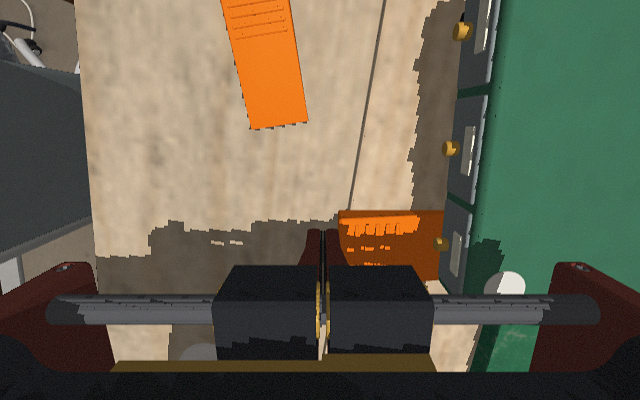

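The wedge has advanced about 36 mm (butt corner at (341,212)), still at friction level. The longest possible travel is about 44 mm, so I take finer steps.

Call:
{"method": "move_arm", "body": {"grip": [1, 1, 1], "translation": [[1, 0.15, 0], [2, 0.3, 0], [2, 0.3, 0]], "dr": [[0, 0, 0], [0, 0, 0], [0, 0, 0]]}}

```text
t: 13.28
ee_pos: [508.1, 38.4, 5.6]
ee_rot: [3.141, 0.0, 1.726]
contact_force: [0.2, -1.3, 0.8]
opening: 0.004
```

Call:
{"method": "move_arm", "body": {"grip": [1, 1, 1], "translation": [[0.7, 0.1, 0], [1.4, 0.2, 0], [1.4, 0.2, 0]], "dr": [[0, 0, 0], [0, 0, 0], [0, 0, 0]]}}

```text
t: 13.65
ee_pos: [509.5, 38.6, 5.6]
ee_rot: [3.141, 0.0, 1.726]
contact_force: [-0.0, 0.3, 0.4]
opening: 0.005
```

Call:
{"method": "move_arm", "body": {"grip": [1, 1, 1], "translation": [[0.7, 0.1, 0], [1.4, 0.2, 0], [1.4, 0.2, 0]], "dr": [[0, 0, 0], [0, 0, 0], [0, 0, 0]]}}

```text
t: 14.02
ee_pos: [510.8, 38.8, 5.6]
ee_rot: [-3.142, -0.0, 1.726]
contact_force: [-1.1, 0.2, 0.3]
opening: 0.008
```

Call:
{"method": "move_arm", "body": {"grip": [1, 1, 1], "translation": [[0.7, 0.1, 0], [1.4, 0.2, 0], [1.4, 0.2, 0]], "dr": [[0, 0, 0], [0, 0, 0], [0, 0, 0]]}}

```text
t: 14.4
ee_pos: [511.6, 39.0, 5.6]
ee_rot: [-3.141, -0.0, 1.726]
contact_force: [-2.2, -0.2, 1.8]
opening: 0.005
```

Force is rising and motion lagging: contact with the foot. Two more short nudges.

Call:
{"method": "move_arm", "body": {"grip": [1, 1, 1], "translation": [[0.5, 0.1, 0], [1, 0.15, 0], [1, 0.15, 0]], "dr": [[0, 0, 0], [0, 0, 0], [0, 0, 0]]}}

```text
t: 14.78
ee_pos: [512.2, 39.2, 5.5]
ee_rot: [-3.14, -0.0, 1.726]
contact_force: [-5.0, -1.1, 3.8]
opening: 0.005
```

```bash
python3 - <<'E'
from h import *
F=[]
for i in range(6):
    robot.grab_frame('wrist');s=robot.state();F.append(np.r_[s['contact_force'],s['ee_pos']])
print(np.mean(F,0).round(2),np.std(F,0).round(2))
E
```

```text
[ -5.31  -0.67   3.75 512.17  39.15   5.5 ] [0.59 0.46 0.38 0.02 0.01 0.01]
```

Snug: 5.3 N push, under the 7 N slide threshold. Backing straight off, rising, and moving above the dot.

Call:
{"method": "move_arm", "body": {"grip": [1, 1, 1, 1, 1, 1, 1, 1], "translation": [[-6, -0.9, 0], [-18, -2.7, 0], [-25, -3.7, 0], [-25, -3.7, 10], [-25, -3.7, 50], [-25, -3.7, 100], [-25, -3.7, 130], [-25, -3.7, 130]], "dr": [[0, 0, 0], [0, 0, 0], [0, 0, 0], [0, 0, 0], [0, 0, 0], [0, 0, 0], [0, 0, 0], [0, 0, 0]]}}

```text
t: 16.08
ee_pos: [490.7, 35.3, 138.7]
ee_rot: [3.135, 0.002, 1.726]
contact_force: [0.2, 0.2, -0.4]
opening: 0.003
```

```bash
python3 look.py w8; python3 - <<'E'
from h import *
im=robot.grab_frame('top');c=robot.calibration('top')
for n,col,z in(('gr',GR,56),):
    for b in blobs(im,*col)[:4]:
        r=cv2.minAreaRect(ray(c,b[:,0],z)[:,:2].astype(np.float32));print(n,cv2.contourArea(b),r)
E
```

```text
{'t': 16.075, 'joint_positions': [-0.069, 0.302, 1.844, 0.0, 0.989, -0.224], 'ee_pos': [490.744, 35.319, 138.683], 'ee_rot': [3.135, 0.002, 1.726], 'contact_force': [0.158, 0.181, -0.38], 'opening': 0.003}
cam [478.02990858 108.54886339 301.0094794 ] [ 0.0491175  -0.27118432 -0.96127339]
or 2589.0 ((461.0337829589844, 137.50914001464844), (32.792724609375, 70.0811538696289), 17.445058822631836) [[434.8999938964844, 166.0], [455.8999938964844, 99.19999694824219], [487.20001220703125, 109.0], [466.20001220703125, 175.89999389648438]]
or 2025.0 ((550.1194458007812, 43.251548767089844), (55.97566604614258, 47.098472595214844), 10.476594924926758) [[518.2999877929688, 61.29999923706055], [526.9000244140625, 15.0], [581.9000244140625, 25.200000762939453], [573.4000244140625, 71.5]]
gr 21881.0 ((603.4783935546875, 116.02888488769531), (106.91094207763672, 149.21722412109375), 9.93755054473877) [[537.9000244140625, 180.3000030517578], [563.7000122070312, 33.29999923706055], [669.0, 51.79999923706055], [643.2999877929688, 198.6999969482422]]
gr 1829.5 ((617.0646362304688, -1.1431045532226562), (35.771644592285156, 54.35282516479492), 3.2699406147003174) [[597.7000122070312, 25.0], [600.7999877929688, -29.299999237060547], [636.5, -27.299999237060547], [633.4000244140625, 27.0]]
white [430.14545455 202.63636364] 290.5 [585.84096609  51.66532572  56.        ]
white [447.74358974 225.17948718] 74.5 [607.26771311  33.23882841  56.        ]
gr 30122.5 ((382.1956787109375, -8.972824096679688), (584.3906860351562, 327.2914123535156), 9.058938980102539)
gr 371.0 ((635.1345825195312, -16.17542839050293), (33.48408508300781, 56.12812805175781), 3.8115768432617188)
```

View pics/w8.png

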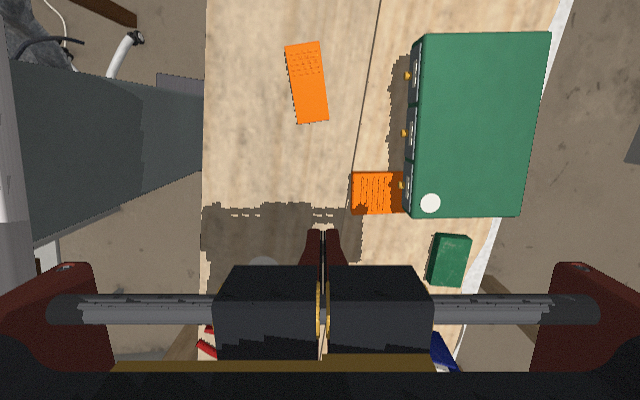

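The wedge is under the foot with its ribs just showing (375,193). The chest is unmoved: dot at (585.8,51.7), identical to before the push. Moving over the dot and down to about 10 mm above the top.

Call:
{"method": "move_arm", "body": {"grip": [1, 1, 1, 1, 1, 1, 1, 1, 1], "translation": [[30, 5, 0], [65, 11, 0], [90, 15.4, 0], [97.5, 16.7, 0], [97.5, 16.7, -25], [97.5, 16.7, -50], [97.5, 16.7, -64], [97.5, 16.7, -69], [97.5, 16.7, -69]], "dr": [[0, 0, 0], [0, 0, 0], [0, 0, 0], [0, 0, 0], [0, 0, 0], [0, 0, 0], [0, 0, 0], [0, 0, 0], [0, 0, 0]]}}

```text
t: 17.3
ee_pos: [585.5, 52.1, 66.6]
ee_rot: [-3.141, -0.0, 1.726]
contact_force: [-0.2, -0.8, 0.8]
opening: 0.005
```

Call:
{"method": "move_arm", "body": {"grip": [1, 1, 1, 1, 1], "translation": [[0, 0, -3], [0, 0, -6], [0, 0, -8], [0, 0, -9], [0, 0, -9]], "dr": [[0, 0, 0], [0, 0, 0], [0, 0, 0], [0, 0, 0], [0, 0, 0]]}}

```text
t: 17.92
ee_pos: [585.6, 52.1, 57.6]
ee_rot: [-3.141, -0.0, 1.726]
contact_force: [0.0, 1.2, 0.7]
opening: 0.004
```

Call:
{"method": "move_arm", "body": {"grip": [1, 1, 1, 1], "translation": [[0, 0, -0.7], [0, 0, -1.4], [0, 0, -2], [0, 0, -2]], "dr": [[0, 0, 0], [0, 0, 0], [0, 0, 0], [0, 0, 0]]}}

```text
t: 18.42
ee_pos: [585.7, 52.1, 56.3]
ee_rot: [3.141, 0.0, 1.726]
contact_force: [-1.7, -0.7, 5.8]
opening: 0.007
```

Call:
{"method": "move_arm", "body": {"grip": [1, 1, 1, 1], "translation": [[0, 0, -0.5], [0, 0, -1], [0, 0, -1], [0, 0, -1]], "dr": [[0, 0, 0], [0, 0, 0], [0, 0, 0], [0, 0, 0]]}}

```text
t: 18.92
ee_pos: [585.7, 52.1, 56.1]
ee_rot: [3.141, 0.0, 1.726]
contact_force: [-4.3, -0.6, 14.0]
opening: 0.006
```

14 N with the dot held at z≈56.1: firm. Easing to about 10 N and relieving the sideways component.

Call:
{"method": "move_arm", "body": {"grip": [1, 1, 1, 1], "translation": [[-0.4, 0, 0.3], [-0.8, 0, 0.4], [-0.8, 0, 0.4], [-0.8, 0, 0.4]], "dr": [[0, 0, 0], [0, 0, 0], [0, 0, 0], [0, 0, 0]]}}

```text
t: 19.42
ee_pos: [585.6, 52.1, 56.2]
ee_rot: [3.14, 0.0, 1.726]
contact_force: [-1.2, 0.0, 9.1]
opening: 0.006
```

```bash
cat > f.py <<'E'
from h import *
F=[]
for i in range(8):
    im=robot.grab_frame('wrist');s=robot.state();F.append(np.r_[s['contact_force'],s['ee_pos']])
print(s['t'],np.mean(F,0).round(2),np.std(F,0).round(2))
cv2.imwrite('pics/end.png',im[:,:,::-1])
E
python3 f.py
```

```text
19.825 [-1.1600e+00 -1.2000e-01  8.9000e+00  5.8564e+02  5.2090e+01  5.6220e+01] [0.27 0.4  0.44 0.01 0.01 0.01]
```

View pics/end.png

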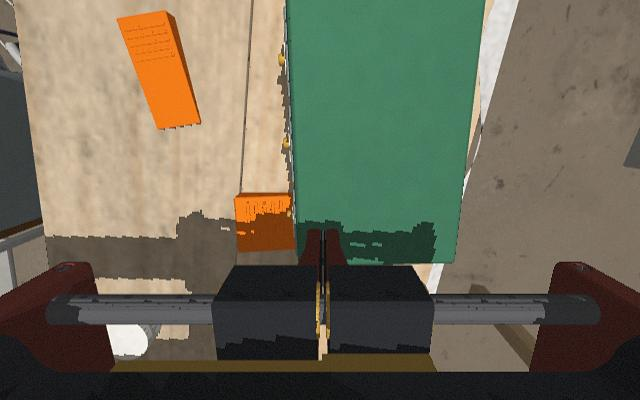

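The final view shows the wedge under the corner at (265,222) and the fingertips on the dot. The top moved only about 0.2 mm between 6 N and 14 N, so it no longer rocks. Trimming up to 10 N, then handing in.

Call:
{"method": "move_arm", "body": {"grip": [1, 1, 1, 1], "translation": [[-0.2, 0, -0.15], [-0.2, 0, -0.15], [-0.2, 0, -0.15], [-0.2, 0, -0.15]], "dr": [[0, 0, 0], [0, 0, 0], [0, 0, 0], [0, 0, 0]]}}

```text
t: 20.32
ee_pos: [585.6, 52.1, 56.2]
ee_rot: [3.14, 0.0, 1.726]
contact_force: [-1.4, 0.6, 9.5]
opening: 0.004
```

```bash
python3 f.py && python3 -c "
from plant import robot
print(robot.close_job())"
```

```text
20.725 [-1.2700e+00 -1.7000e-01  9.8600e+00  5.8564e+02  5.2080e+01  5.6200e+01] [0.56 0.51 0.35 0.01 0.01 0.01]
the job is handed in; nothing more can be done
None
```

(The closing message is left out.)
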